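# Free a seized glue-press jaw with light mallet taps

### The arm

A 6-joint arm with a two-finger parallel gripper is mounted at the origin on a cart in front of the work surface, level with it; the furniture and walls round the work are solid. World frame = base frame: x ahead of the robot, y to its left, z up, the work surface at z = 0. Lengths are in mm, angles in rad, forces in N, time in s.
With the tool pointing down it reaches from about 275 to 825 mm from the base axis. Payload 5.2 kg.
Tool frame: the origin (TCP) lies at the very end of the fingers, on their centre line; the grasp point (between the pads) lies 19 mm behind it; z points along the fingers, y is the direction in which the jaws open and shut (so a half turn about z gives the same grasp; the last joint's range is limited). The gripper opens to 93 mm and grips with 3 to 60 N. Pads are 15 mm wide; open, the fingers measure 128 mm over their backs; the gripper's body (75 mm by 188 mm) begins 65 mm behind the grasp point.
Start: joints at [0.973, 0.259, 1.535, -0, 1.348, -0.203], TCP at [211.522, 507.704, 218.653] pointing down, gripper open.
Joint ranges: [-3.14, 3.14], [-0.91, 2.08], [0.19, 2.58], [-1.22, 4.36], [0.22, 2.71], [-3.12, 3.12]. Speed limits (rad/s): [2.57, 2.57, 3.14, 3.14, 3.14, 3.14].

### API

Orientations are given as [roll, pitch, yaw] about the fixed x, y, z axes, in that order (R = Rz(yaw) Ry(pitch) Rx(roll)).
In Python, from bench import robot gives the robot as it stands. The module is installed in compiled form; this text tells all that it offers. Calls block until the motion is done:
- robot.move_ptp(position, orientation): joint-space move of the TCP to a pose.
- robot.move_linear(position, ori=None, speed=150, f_stop=None): straight line of the TCP; ori=None keeps the orientation; speed is the mean speed in mm/s. With f_stop (N) it stops when the force on the tool has changed by that much, and returns True; else False.
- robot.move_j(angles): joint-space move.
- robot.move_gripper(opening): opening from 0.0 (shut) to 1.0 (fully open); the grip force is fixed at half the most; returns when the fingers have stopped.
- robot.sleep(seconds).
- robot.inverse_kinematics(position, orientation): joint angles nearest the present ones, or None.
- robot.get_image(name): name is "side" or "top"; returns a dict with "img" (400x640x3 uint8, blue, green, red), "fovy" (degrees; the focal length in pixels is half the picture's height over the tangent of half this angle, whatever the lens; pixels are square), "cx", "cy" (the principal point, pixels), "eye" and "orientation" of the camera in the world. Camera axes: x right, y down, z forward; pixel columns grow to the right and rows downward; lengths in mm; the calibration is good to about 2 mm. A picture is of the moment at which its call begins. There is no depth.
A pose or a line that the arm cannot do raises robot.MotionError and nothing moves.
- robot.hand_in(): hands the job in, once; it reports no verdict.
Readings, each from a call of its own:
- robot.current_t(): time.
- robot.current_qpos(): joint angles.
- robot.current_joint_vel(): joint speeds.
- robot.current_joint_efforts(): joint torques, N m.
- robot.current_tcp_pos(): TCP position.
- robot.current_eef_rot(): TCP orientation.
- robot.current_contact_force(): force on the tool from outside, world axes, zero at the start.
- robot.current_ft_torque(): the same for the moment, N m.
- robot.current_gripper_width(): opening from 0.0 (shut) to 1.0 (fully open).
Only numpy, scipy, OpenCV 4.12 (cv2) and the standard library are available. Lean on these libraries where they do the work, as an engineer would, in place of code of your own. Each camera call takes 0.05 s, during which the arm holds its last target. There are 200 camera calls.

### The job

The sliding jaw of the little glue press has seized on its two guide rods. Take the mallet and walk the jaw away from the front stop with light taps at its left and right ends in turn, never harder than 18 N, changing ends as soon as it starts to bind, until the gap between front stop and jaw is at least 70 mm at both ends. Touch the jaw only with the mallet, leave the workpiece and the other things where they are, and finally lay the mallet flat on the bench.

Things in the scene. Friction and masses are not known exactly. Their poses are not given: they have to be found in the camera images.
- press: glue press fixed to the bench; yaw varies. Origin: centre of its underside, on the bench; +x: the way the jaw must go (about away from the robot), +y: left. Plywood base 200 (x) x 240 (y) x 12 mm; rear block x 76 to 100 mm, 82 mm high, with a backed-off screw and knob 60 mm up, out to x = 148 mm. Two 12 mm steel guide rods along x at y = +85 and -85 mm, 34 mm up.
- press_stop (a point): middle of the top inner edge of the press's front stop, a low wooden bar across the whole width from x = -100 to -78 mm in the press frame; its top is 50 mm above the bench. The mallet's head must pass over it.
- jaw: sliding jaw: upright pale bar across the press, 26 (x) x 232 (y) mm, from 16 to 100 mm above the bench, on a seized brass bush per rod. Origin: mid-thickness on the left rod's axis. Each end alone gives at about 10 N and stays where left, so the jaw skews. It then binds: each mm that the tapped end leads adds about 0.8 N there. Pushing mid-jaw or on at a bound end takes 20 N.
- jaw_left (a point): point on the jaw's front face over the left rod, 78 mm above the bench: the middle of the left end to tap. The gap here is its x in the press frame plus 78 mm: 45 mm (x = -33 mm) fully shut, 70 mm at x = -8 mm. Starts 0 to 4 mm open; travel 60 mm.
- jaw_right (a point): the same over the right rod, the middle of the right end to tap. Starts 0 to 4 mm open, independently. The skew at which nothing binds is not quite square but unknown (up to 5 mm lead of either end), so one end binds sooner than the other: it must be felt.
- mallet: beech mallet, about 380 g, lying flat, head away from the robot. Origin under its middle, on the bench. Round shaft (30 mm diameter) along y, axis 31 mm up, tail at y = -117 mm. Head: block from y = 47 to 105 mm, z 0 to 62 mm, 104 mm long along x; its flat striking faces are at x = -52 and +52 mm and lead shaft and fingers by about 20 mm or more.
- mallet_grip (a point): point on the shaft's axis near the head (mallet frame y = 24 mm, z = 31 mm): grip firmly across the shaft here. Held level with this point 87 mm above the bench, the head spans 56 to 118 mm and clears the front stop; the head's middle is 52 mm from here along the mallet's y.
- workpiece: wooden offcut 42 (x) x 91 (y) x 19 mm (z) lying loose on the press base between front stop and jaw; origin under its centre. It stays there.
- cork_block: bystander: cork block 62 x 100 x 34 mm on the bench; origin under its centre
- sanding_block: bystander: hand sanding block 62 x 105 x 42 mm with white grip; origin under its centre
- marker: bystander: pen 17 x 135 x 16 mm lying in front of the press; origin under its centre
- bench_vice: fixed vice at the bench's front edge, right of the press: 112 (y) x 200 (x) mm round its origin, top about 110 mm above the bench. Keep mallet and hand clear: holding the mallet with its head to the right and tail to the left leaves room.

How it is judged:
By the outcome, as a careful person would: the job done as asked, in the order asked, and still so for the second after the job is handed in, with the robot touching nothing.
It also fails if it takes over 72 s, if anything falls off the work surface, if the arm or the gripper's body presses on something with over 40 N, if the wrist force passes 120 N, or if a joint passes its speed limit or range.

## Working session

There is one attempt and no reset: what is moved stays moved. The work goes in short steps, each a Python script; the robot and the scene stay as the last script left them, time stands still between calls to the robot, and variables do not carry over. Pictures are saved under pics/ and viewed, on a budget of 10 in all, crops included, one or two more only if the job needs it, and the job is handed in when it is done.

```bash
mkdir -p pics; ls; cat > h.py <<'E'
import numpy as np, cv2
from scipy.spatial.transform import Rotation as R
from bench import robot
def rot(o):
    o=np.array(o,float)
    return o if o.shape==(3,3) else R.from_euler('xyz',o).as_matrix()
def shot(n,f):
    d=robot.get_image(n); cv2.imwrite(f'pics/{f}.png',d['img']); return d
def cam(d):
    return 200/np.tan(np.radians(d['fovy'])/2),d['cx'],d['cy'],np.array(d['eye'],float),rot(d['orientation'])
def px2w(d,u,v,z):
    f,cx,cy,e,M=cam(d); r=M@np.array([(u-cx)/f,(v-cy)/f,1]); return e+r*(z-e[2])/r[2]
def w2px(d,p):
    f,cx,cy,e,M=cam(d); q=M.T@(np.array(p)-e); return np.array([cx+f*q[0]/q[2],cy+f*q[1]/q[2]])
E
python3 - <<'E'
from h import *
import pickle
D={}
for n in('top','side'):
    d=shot(n,n+'0'); D[n]=d; print(n,d['fovy'],d['cx'],d['cy'],d['eye'],d['orientation'])
pickle.dump(D,open('D.pkl','wb')); print(robot.current_t(), robot.current_eef_rot())
E
```

```text
pics
top 54.06203915720951 319.3842556894722 199.07812341034546 [ 497.2596015    40.87195999 1041.85329817] [-3.07787164 -0.00693296 -1.58386753]
side 45.3060973215387 319.2890177481037 208.9248819358417 [562.3373202  840.09774611 901.07137215] [-2.38116665  0.02114657  3.1285167 ]
0.1 [-3.14000926e+00 -3.41482517e-04  2.74681322e+00]
```

View pics/top0.png

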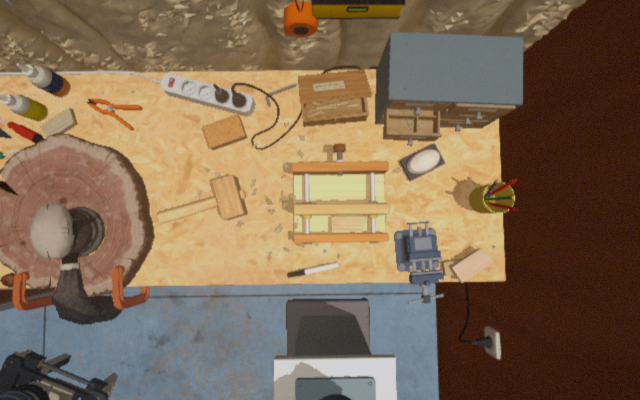

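View pics/side0.png

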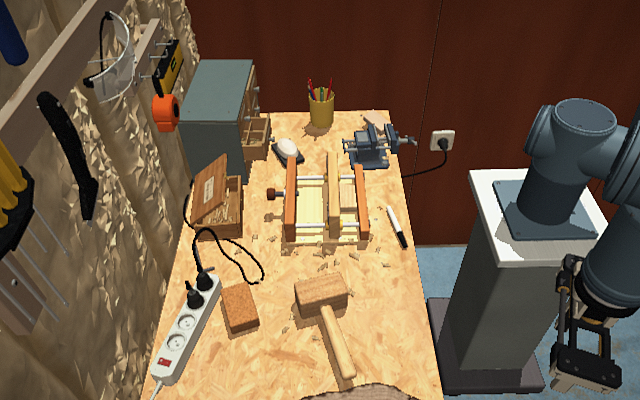

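The top view shows the press centred near (340,203), with its stop at row 238, jaw at row 209 and rear block at row 167. The mallet head is at (228,197) with its tail at (160,217), and the vice is at (420,250). The side view agrees. I'll enlarge the work area to pick precise pixels.

```bash
python3 - <<'E'
import cv2
i=cv2.imread('pics/top0.png')[140:290,150:450]
cv2.imwrite('pics/crop1.png',cv2.resize(i,(800,400),interpolation=cv2.INTER_CUBIC))
E
```

```text
(no output)
```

View pics/crop1.png

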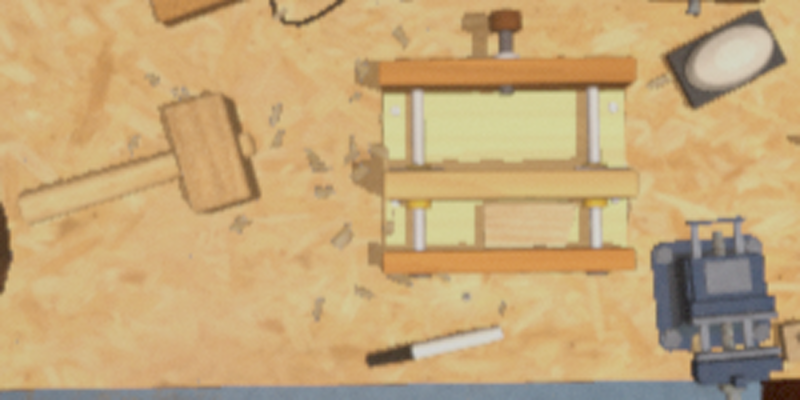

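Crop pixels (scale 2.667, offset 150,140):
- **Stop, inner top edge:** (384,251)–(635,248)
- **Jaw, front top edge:** (386,199)–(637,194)
- **Shaft axis:** (22,208) to (178,166)
- **Head, top left corner:** (160,107)

Next I fit the poses and overlay models to check them.

```bash
cat > fit.py <<'E'
from h import *
import pickle
D=pickle.load(open('D.pkl','rb')); d=D['top']
W=lambda u,v,z: px2w(d,150+(u+.5)/2.6667-.5,140+(v+.5)/2.6667-.5,z)
a,b=W(384,251,50),W(635,248,50)
r1,r2=W(380,61,82),W(635,58,82); f1,f2=W(384,271,50),W(635,268,50)
print('stop',a,b,'rear',r1,r2,'front',f1,f2)
y=(a-b)[:2]+(r1-r2)[:2]; yaw=np.arctan2(y[1],y[0])-np.pi/2
M=R.from_euler('z',yaw).as_matrix()
o=np.mean([a-M@[-78,120,50],b-M@[-78,-120,50],r1-M@[100,120,82],r2-M@[100,-120,82],f1-M@[-100,120,50],f2-M@[-100,-120,50]],0)
print('press',o,np.degrees(yaw))
for u,v in((386,199),(637,194)): print('jaw',M.T@(W(u,v,100)-o))
for u,v in((653,248),(653,340),(655,350)): print('vice left',M.T@(W(u,v,90)-o))
s,t=W(22,208,31),W(178,166,31); dy=(t-s)[:2]; my=np.arctan2(dy[1],dy[0])-np.pi/2
N=R.from_euler('z',my).as_matrix(); mo=s-N@[0,-117,31]; 
c=[(W(160,107,62),[-52,47,62]),(W(203,212,62),[52,47,62])]
for w,_ in c: print('headcorner in mallet',N.T@(w-mo))
print('mallet',mo,np.degrees(my),'grip',mo+N@[0,24,31])
pickle.dump((o,yaw,mo,my),open('pose.pkl','wb'))
if __name__=='__main__':
  out=[]
  def box(x0,x1,y0,y1,z0,z1): 
    P=[[x,y,z] for x in(x0,x1) for y in(y0,y1) for z in(z0,z1)]
    return [(P[i],P[j]) for i in range(8) for j in range(i) if bin(i^j).count('1')==1]
  S={}
  for n in D:
    im=cv2.resize(D[n]['img'],None,fx=3,fy=3,interpolation=cv2.INTER_CUBIC)
    for (oo,A,bs,col) in((o,M,[(-100,-78,-120,120,0,50),(76,100,-120,120,0,82)],(0,0,255)),(mo,N,[(-52,52,47,105,0,62),(-15,15,-117,47,31,31)],(255,0,0))):
      for bx in bs:
        for p,q in box(*bx):
          p,q=[tuple(int(k) for k in 3*w2px(D[n],oo+A@np.array(g,float))+1) for g in(p,q)]
          cv2.line(im,p,q,col,1)
    S[n]=im
  A=S['top'][420:750,450:1200]; B=S['side'][450:1170,660:1140]
  B=cv2.resize(B,None,fx=.5,fy=.5)
  can=np.zeros((600,800,3),np.uint8)
  B=S['side'][450:720+450,810:1140]; can[:330,:750]=A; can[330:,:]=0
  B=cv2.resize(S['side'][500:1160,780:1140],None,fx=.41,fy=.41); can[330:330+B.shape[0],:B.shape[1]]=B
  cv2.imwrite('pics/ov.png',can)
E
python3 fit.py
```

```text
stop [473.57080534  99.07360081  50.        ] [ 473.25539411 -138.46443349   50.        ] rear [649.52723946  99.3360585   82.        ] [ 649.50077382 -136.92571941   82.        ] front [454.7619694   99.24097421  50.        ] [ 454.41231137 -138.00834606   50.        ]
press [551.83807548 -19.31007156   0.        ] -0.041342562433551104
jaw [-30.5367811  113.21311037 100.        ]
jaw [ -28.78461306 -113.11540856  100.        ]
vice left [ -77.73856126 -128.35310382   90.        ]
vice left [-160.5692327  -126.31693445   90.        ]
vice left [-169.54090238 -127.9054335    90.        ]
headcorner in mallet [-54.52853774  42.30769376  62.        ]
headcorner in mallet [51.61652154 56.84910846 62.        ]
mallet [5.48209396e+02 3.35068384e+02 3.55271368e-15] -165.5457545407725 grip [554.19995891 311.82804976  31.        ]Traceback (most recent call last):
  File "fit.py", line 38, in <module>
    B=cv2.resize(S['side'][500:1160,780:1140],None,fx=.41,fy=.41); can[330:330+B.shape[0],:B.shape[1]]=B
                                                                   ~~~^^^^^^^^^^^^^^^^^^^^^^^^^^^^^^^^
ValueError: could not broadcast input array from shape (271,148,3) into shape (270,148,3)
```

```bash
sed -i 's/fx=.41,fy=.41/fx=.4,fy=.4/' fit.py; python3 fit.py >/dev/null
```

```text
(no output)
```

View pics/ov.png

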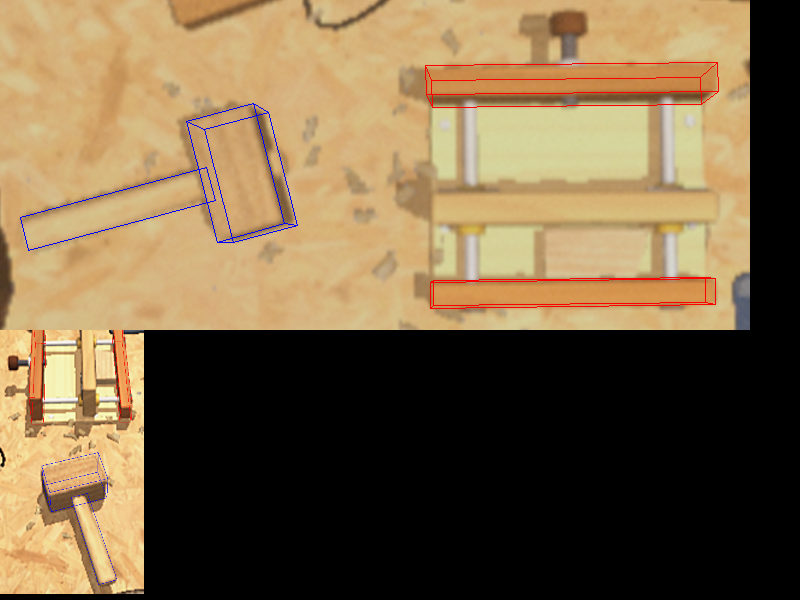

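The overlay fits both objects to within a few mm. Now grasp, lift and take the mallet to the left end.

```bash
python3 - <<'E'
from h import *
import pickle
o,yaw,mo,my=pickle.load(open('pose.pkl','rb'))
g=mo+R.from_euler('z',my).as_matrix()@[0,24,31]
pi=np.pi; ty=my+pi+pi/2
print(robot.inverse_kinematics([g[0],g[1],12],[pi,0,ty]),robot.inverse_kinematics([469,118,70],[pi,0,pi/2]),robot.inverse_kinematics([490,-47,70],[pi,0,pi/2]))
robot.move_ptp([g[0],g[1],110],[pi,0,ty])
robot.move_linear([g[0],g[1],13],speed=80)
robot.move_gripper(0.0)
print(robot.current_gripper_width()*93, robot.current_tcp_pos(), robot.current_contact_force())
robot.move_linear([g[0],g[1],160],speed=100)
robot.move_linear([450,118,160],[pi,0,pi/2],speed=150)
print(robot.current_gripper_width()*93,robot.current_tcp_pos(), robot.current_contact_force(),robot.current_ft_torque(),robot.current_t())
d=shot('top','t1');e=shot('side','s1'); pickle.dump((d,e),open('D1.pkl','wb'))
A=cv2.resize(d['img'][130:290,150:450],(800,427)); cv2.imwrite('pics/t1c.png',A)
cv2.imwrite('pics/s1c.png',cv2.resize(e['img'][130:400,220:580],(800,600)))
E
```

```text
[ 3.37379646e-01  6.01842024e-01  1.54767844e+00 -4.44089210e-16
  9.92072186e-01  8.51054719e-02] [ 1.53228760e-02  3.00223300e-01  1.88698918e+00 -4.44089210e-16
  9.54380172e-01  1.53228760e-02] [-3.22660580e-01  3.13636019e-01  1.86667370e+00 -4.44089210e-16
  9.61282931e-01 -3.22660580e-01]
29.266066969412076 [554.55559493 311.92708124  13.0283333 ] [ 2.01372335  0.34715197 -1.6643736 ]
28.95566617720882 [450.37622814 118.45517559 160.02319709] [ 0.44714666 -0.75453921 -4.08751389] [0.0819833  0.00875528 0.07390919] 7.2333
```

View pics/s1c.png

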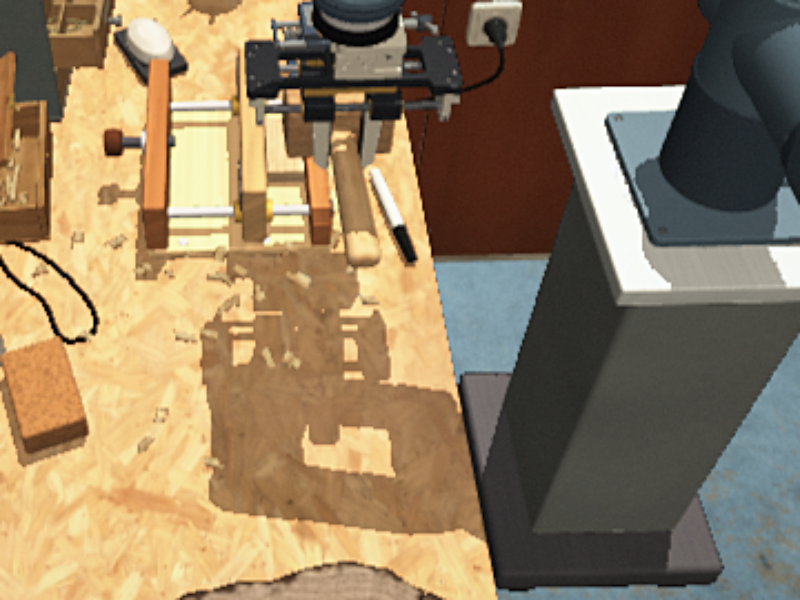

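View pics/t1c.png

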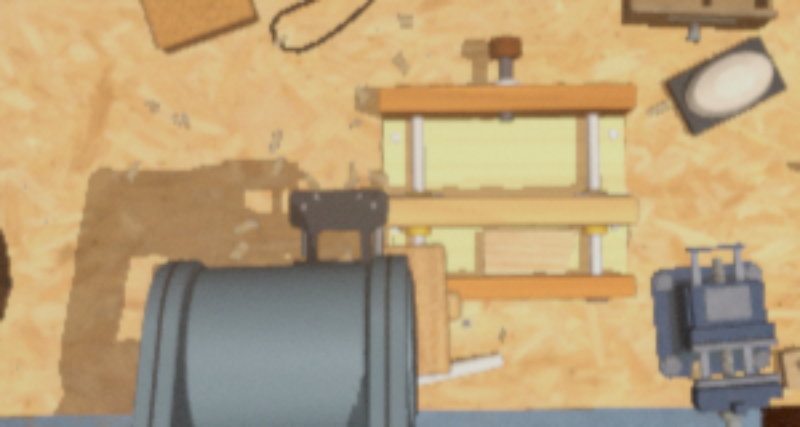

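The mallet is held square to the press, with its tail at crop (362,250) in the side view and its head clear at (430,310) in the top view. Next I check that it is level, then do a first light tap on the left.

```bash
cat > tap.py <<'E'
from h import *
pi=np.pi; X0,Y0=551.8,-19.3   # press origin, yaw ~0
Z=71
def pos(): return np.array(robot.current_tcp_pos())
def tap(y, f, back=8, adv=40, speed=15):
    """advance in +x until force change f; report; back off"""
    p=pos(); f0=np.array(robot.current_contact_force())
    hit=robot.move_linear([p[0]+adv,y,Z],speed=speed,f_stop=f)
    q=pos(); f1=np.array(robot.current_contact_force())
    print('hit',hit,'face x(press)',round(q[0]+52-X0,1),'y',round(q[1],1),'F',np.round(f1-f0,1),'T',np.round(robot.current_ft_torque(),2),'w',round(robot.current_gripper_width()*93,1))
    robot.move_linear([q[0]-back,y,Z],speed=60)
    return q[0]+52-X0
E
python3 - <<'E'
from tap import *
import pickle
d,e=pickle.load(open('D1.pkl','rb'))
print('tail pred',w2px(e,[450.4,259,178]),'seen',220+362*.45,130+249*.45)
YL=84+Y0+52
robot.move_linear([452,YL,160],speed=100)
robot.move_linear([452,YL,Z],speed=80)
t=robot.current_t()
tap(YL,5,back=0,adv=30,speed=15)   # feel contact
tap(YL,10.5,back=8,adv=20,speed=12)
print(robot.current_t()-t,robot.current_t())
E
```

```text
tail pred [381.33787211 247.66857703] seen 382.9 242.05
hit True face x(press) -33.2 y 117.1 F [-0.5  1.   1.1] T [0.1  0.07 0.  ] w 28.7
hit True face x(press) -32.6 y 117.5 F [-2.4 -0.9  1.3] T [-0.03  0.18 -0.16] w 29.1
2.441700000000001 11.2917
```

```bash
sed -i 's/^Z=71/Z=74/' tap.py; python3 - <<'E'
from tap import *
YL=84+Y0+52
for f in (12,13.5):
    p=pos(); robot.move_linear([p[0],YL,Z],speed=60)
    tap(YL,f,back=4,adv=25,speed=10)
print(robot.current_t())
E
```

```text
hit True face x(press) -31.7 y 117.8 F [-2.5 -0.4  1.5] T [-0.1   0.26 -0.12] w 28.9
hit True face x(press) -29.6 y 118.1 F [-2.8 -0.2  1.7] T [-0.1   0.36 -0.21] w 28.7
15.2167
```

```bash
python3 - <<'E'
from tap import *
YL=84+Y0+52; YR=-82+Y0+52
for y,f in ((YR,13.5),(YR,14.5),(YL,14.5),(YR,14.5)):
    p=pos()
    if abs(p[1]-y)>20: robot.move_linear([p[0]-8,y,Z],speed=150)
    tap(y,f,back=4,adv=35,speed=12)
print(robot.current_t())
d=shot('top','t2');e=shot('side','s2')
cv2.imwrite('pics/s2c.png',cv2.resize(e['img'][130:310,240:480],(800,600)))
E
```

```text
hit True face x(press) -30.1 y -48.6 F [-2.1 -1.2  2.3] T [-0.17  0.28 -0.22] w 29.0
hit True face x(press) -29.5 y -48.1 F [-3.1 -0.1  1.5] T [ 0.    0.36 -0.12] w 28.5
hit True face x(press) -24.1 y 118.1 F [-2.9 -0.5  2. ] T [-0.15  0.45 -0.23] w 28.8
hit True face x(press) -24.7 y -49.0 F [-4.4 -0.5  1.7] T [-0.13  0.4  -0.1 ] w 28.8
26.275
```

View pics/s2c.png

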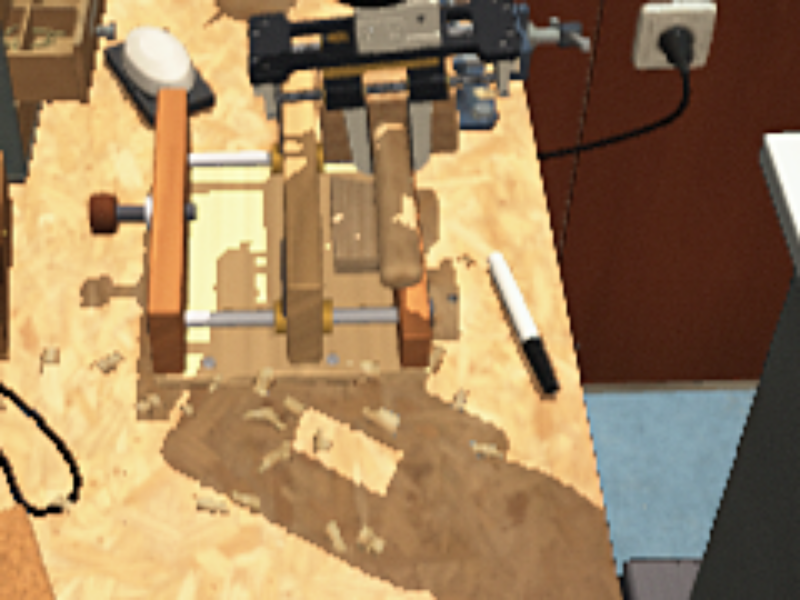

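The taps are working; both ends are near x = -24 and the mallet is still level and square. I'll continue with slightly longer taps and tighter moves between ends.

```bash
python3 - <<'E'
from tap import *
YL=84+Y0+52; YR=-82+Y0+52
last={YL:-24.1,YR:-24.7}
for i in range(3):
  for y in (YL,YR):
    p=pos(); robot.move_linear([min(p[0],last[y]+X0-52-3),y,Z],speed=180)
    last[y]=tap(y,15.3,back=4,adv=35,speed=13)
    if robot.current_t()>46: break
print(robot.current_t())
E
```

```text
hit True face x(press) -17.2 y 118.2 F [-5.   0.8  3.4] T [-0.18  0.45 -0.24] w 28.7
hit True face x(press) -16.8 y -49.2 F [-3.8  0.   2.9] T [-0.18  0.47 -0.11] w 29.3
hit True face x(press) -8.0 y 117.8 F [-5.4  0.5  3.4] T [-0.36  0.51 -0.35] w 28.7
hit True face x(press) -7.7 y -49.3 F [-5.4 -1.5  2.1] T [-0.24  0.45 -0.16] w 29.2
hit True face x(press) 1.1 y 117.8 F [-5.8  1.2  2.5] T [-0.36  0.53 -0.34] w 28.3
hit True face x(press) 1.5 y -49.4 F [-4.8 -1.2  2.5] T [-0.27  0.44 -0.1 ] w 28.8
43.45
```

```bash
python3 - <<'E'
from tap import *
import pickle
o,yaw,mo,my=pickle.load(open('pose.pkl','rb'))
p=pos(); robot.move_linear([p[0]-4,p[1],170],speed=140)
robot.move_ptp([554.2,311.8,110],[pi,0,my+pi+pi/2])
d=shot('top','t3');e=shot('side','s3'); pickle.dump((d,e),open('D3.pkl','wb')); print(robot.current_t())
cv2.imwrite('pics/t3c.png',cv2.resize(d['img'][140:290,150:450],(800,400),interpolation=cv2.INTER_CUBIC))
E
```

```text
45.7667
```

View pics/t3c.png

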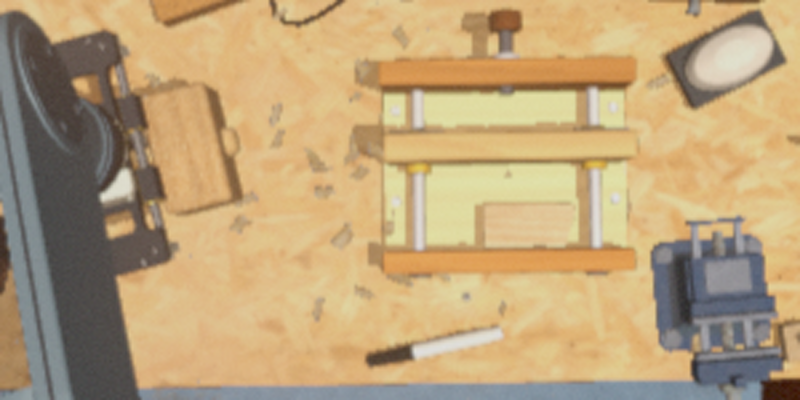

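The jaw's front edge moved from row 199 to 162 on the left and from 194 to 158 on the right. That is about 33 and 32 mm, giving gaps of about 77 mm. The workpiece hasn't moved. Now I lay the mallet down.

```bash
python3 - <<'E'
from tap import *
import pickle
d,_=pickle.load(open('D3.pkl','rb'))
for u,v in((386,162),(637,158)): print('jaw x',px2w(d,150+(u+.5)/2.6667-.5,140+(v+.5)/2.6667-.5,100)[0]-X0)
x,y=pos()[:2]
robot.move_linear([x,y,25],speed=80)
print(robot.move_linear([x,y,13.5],speed=25,f_stop=6),pos())
robot.move_gripper(1.0)
p=pos(); robot.move_linear([p[0],p[1],130],speed=100)
robot.move_ptp([330,330,220],[pi,0,2.3])
d=shot('top','t4');e=shot('side','s4'); print(robot.current_t())
A=cv2.resize(d['img'][130:290,130:450],(800,400)); cv2.imwrite('pics/t4c.png',A)
cv2.imwrite('pics/s4c.png',cv2.resize(e['img'][130:400,200:560],(800,600)))
E
```

```text
jaw x 2.950582412675544
jaw x 3.703269495202221
False [554.84899243 310.0832155   13.38970568]
51.0833
```

View pics/s4c.png

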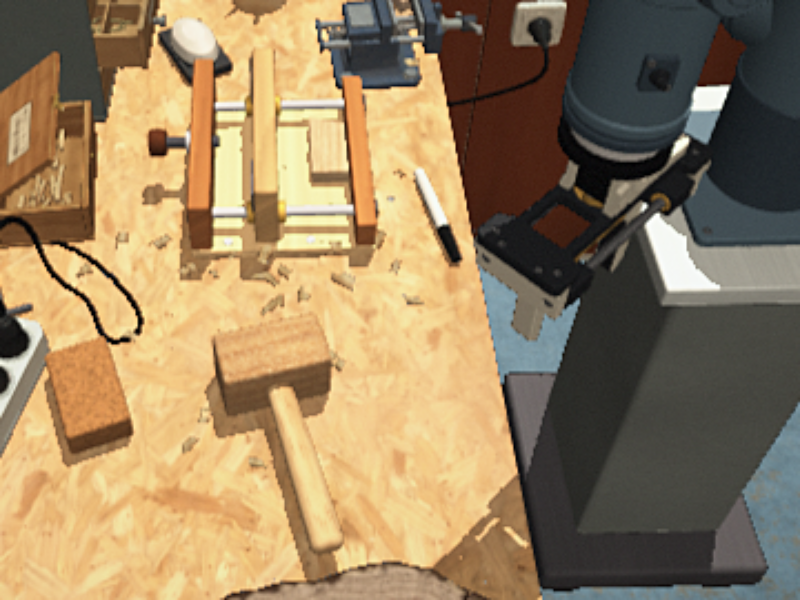

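The mallet lies flat at (275,370)–(325,545) in the crop. The jaw is well clear of the stop, everything else is in place, and the arm is free.

```bash
python3 -c "
from bench import robot
print(robot.current_contact_force()); robot.hand_in(); print(robot.current_t())"
```

```text
[ 0.83918329 -0.38557458  0.15277455]
the job is handed in; nothing more can be done
the job is handed in; nothing more can be done
```

The jaw has moved well past the 70 mm gap at both ends, the mallet is back flat on the bench where it was picked up, and the job is handed in. The clock stood at about 51 s of the allowed 72 s.

- **Tapping:** I gripped the mallet and tapped the left and right ends in turn. The force stop was 5 to 15.3 N, always below 18 N. The first few taps repeated the same end while I felt for the force at which it gives. I did not record peak forces, so any small overshoot above the force stop was not measured.
- **Gap:** By the mallet's contact position, the jaw face ended at x ≈ +1 mm at both ends, a gap of about 79 mm. The top picture gave about +3 to +4 mm, roughly 81 mm. The two differ by 2–3 mm, but both are well above 70 mm.
- **Other things:** The last pictures show the workpiece, marker, cork block and sanding block where they were, and the arm clear of everything.
- **Mallet tilt:** While held, the mallet's head drooped by an estimated 2–3°, so I carried it 3 mm higher over the front stop.

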